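Close up a row of modular devices on a distribution board

ROBOT

A 6-joint arm with a two-finger parallel gripper is mounted at the origin on the work surface. World frame = base frame: x ahead of the robot, y to its left, z up, the work surface at z = 0. Lengths are in m, angles in rad, forces in N, time in s.
With the tool pointing down it reaches from about 0.275 to 0.875 m from the base axis. Payload 12.5 kg.
Tool frame: the origin (TCP) lies at the very end of the fingers, on their centre line; the grasp point (between the pads) lies 19 mm behind it; z points along the fingers, y is the line along which they close (so a half turn about z gives the same grasp; the last joint's range is limited). The gripper opens to 85 mm and grips with 20 to 120 N. Pads are 22 mm wide; open, the fingers measure 114 mm over their backs; the gripper's body (76 mm by 85 mm) begins 54 mm behind the grasp point. The pads swing forward as they close: fully open they stand 13 mm farther back than shut.
Start: joints at [-1.309, 0.351, 1.652, -0, 1.139, -0.085], TCP at [0.187, -0.517, 0.231] pointing down, gripper open.
Joint ranges: [-2.75, 2.75], [-0.79, 2.1], [0.01, 2.65], [-1.57, 4.71], [0.07, 3.14], [-2.87, 2.87]. Speed limits (rad/s): [2.22, 2.22, 2.79, 3.14, 3.14, 3.14].

INTERFACE

Orientations are given as a 3x3 rotation matrix whose columns are the frame's x, y, z axes.
In Python, from bench import manip gives the robot as it stands. Calls block until the motion is done:
- manip.move_ptp(position, orientation): joint-space move of the TCP to a pose.
- manip.move_l(position, attitude=None, max_speed=0.15): straight line of the TCP; attitude=None keeps the orientation; max_speed is the mean speed in m/s.
- manip.move_j(angles): joint-space move.
- manip.set_gripper(opening, effort=None): opening from 0.0 (shut) to 1.0 (fully open); effort is the grip in N (None keeps the last); returns when the fingers have stopped.
- manip.dwell(seconds).
- manip.inverse_kinematics(position, orientation): joint angles nearest the present ones, or None.
- manip.grab_frame(name): name is "scene" or "top" or "wrist"; returns (picture, depth): 420x560x3 uint8, red, green, blue; 420x560 float32, m along the optical axis (not along the pixel's ray), 0 where there is no reading.
- manip.get_calibration(name): a dict with "camera_matrix" (3x3 intrinsics, pixels), "R" (3x3) and "t" (3): a world point X has camera coordinates R X + t. Camera axes: x right, y down, z forward; pixel columns grow to the right and rows downward; lengths in m; the calibration is good to about 2 mm. The wrist camera is an equidistant fisheye: a pixel r from the principal point sees the ray r / f radians off the axis. A picture is of the moment at which its call begins: read the wrist's pose just before it. get_calibration takes no time and is no camera call; for the wrist camera it gives the pose at the moment of the call.
A pose or a line that the arm cannot do raises manip.Unreachable and nothing moves.
- manip.sign_off(): hands the job in; it is judged then, once.
Trained networks look in the newest picture that a camera, given by its name, has taken for a name from the list of things; names that differ only in an ending like _2 or _b are one class to them, and where a whole thing is asked for, a point or a joint stands for the part that bears it (a point fixed in the world has none). Each returns a list of dicts, best first, with "confidence" (0 to 1); they miss things now and then, are a little off and sometimes report something else, mostly with a low value. They report only what shows in the picture. A call takes as long as a camera call. They do not tell look-alikes from the thing itself.
- manip.look_for(camera, name): "at" ([x, y, z] in m, in world coordinates, good to about 4 mm: the middle of the surface that is visible of it).
Readings, each from a call of its own:
- manip.current_time(): time.
- manip.current_qpos(): joint angles.
- manip.current_joint_vel(): joint speeds.
- manip.current_joint_torque(): joint torques, N m.
- manip.current_ee_pos(): TCP position.
- manip.current_tcp_rot(): TCP orientation.
- manip.current_force(): force on the tool from outside, world axes, zero at the start.
- manip.current_ft_torque(): the same for the moment, N m.
- manip.current_grip_width(): opening from 0.0 (shut) to 1.0 (fully open).
- manip.current_grip_force(): force on a finger pad.
Only numpy, scipy, OpenCV 4.12 (cv2) and the standard library are available. Lean on these libraries where they do the work, as an engineer would, in place of code of your own. Each camera call takes 0.05 s, during which the arm holds its last target. There are 200 camera calls.

TASK

Add the next devices to the row with the residual-current device (RCD). Take the two white circuit breakers together in one grip, set them on the RCD's rail directly to its right (the green earth bar's side), and set the dark grey contactor on that rail to the right of the breakers, so that RCD, breakers and contactor stand in one row pushed together without gaps, all fully seated on the rail and the same way round as the RCD. Set them down gently, without dropping or forcing them, and leave the tools lying where they are.

Things in the scene. Friction and masses are not known exactly. Their poses are not given: they have to be found in the camera images.
- chassis: Fixed rail chassis flat on the bench, 270 x 316 mm. Two steel top-hat rails along y at x = -62.5 and +62.5 mm: 260 long, 35 wide, flange top 27.5 above the bench, 2 thick. Blue bar at y = +150 (left), green bar at y = -150 (right), both 27 high. Right = -y, the green bar's side, as seen from the robot. Origin: centre, on the bench; x away from the robot, yaw within 0.2 rad
- rcd: RCD fixed on one of the rails (either): white, 85 x 71.6 x 66 mm, blue toggle (to 75 mm), yellow button. Origin: underside centre, 21.5 mm above the bench like any device seated on a rail; x across the rail, away from the robot; y along it, to the left. Right face at y = -35.8. Same profile as the breakers; black clip at its -x end. The rail to its right is empty for 120 mm or more
- isolator: Main switch fixed on the other rail, not part of the job: light grey, 85 x 71.6 x 66 mm, wide red toggle to 75 mm. Origin: underside centre
- breaker_a: Loose circuit breaker, white, black toggle (to 75): 85 x 17.8 x 66 mm (x, y, z), 0.1 to 0.15 kg. Rail groove in the underside along y, 38 wide, 6 deep; shoulders (85 long) 50 high; on them a nose 45 long in x, full width, up to 66. Origin: underside centre. Stands in the carton beside breaker_b, parallel, 0.6 mm apart. Grip the pair on the noses, closing along x, pads over the seam
- breaker_b: The second circuit breaker, same as breaker_a; either may stand next to the RCD. All loose devices have their rail clips pulled open: they just sit down over the rail (1.5 mm play each way across it), slide along it under light force, and are not to be locked
- breaker_a_clip (a point): Black rail clip at breaker_a's lower end, x = -45.5 mm, 3 mm above its underside. On the rail it must be on the same side as the RCD's clip (-x, towards the robot)
- breaker_b_clip (a point): The same point of breaker_b
- contactor: Loose contactor, dark grey, orange round button (to 70): 85 x 35.6 x 66 mm (x, y, z), 0.18 to 0.31 kg. Rail groove in the underside along y, 38 wide, 6 deep; shoulders (85 long) 50 high; on them a nose 45 long in x, full width, up to 66. Origin: underside centre. Stands in the blue tray; grip it on the nose, closing along x
- contactor_clip (a point): Black rail clip at the contactor's lower end, x = -45.5 mm, 3 mm above its underside; same side as the RCD's when placed
- carton: Low open cardboard carton holding the two breakers, fixed: 125 x 100 x 18 mm, walls and floor 4 mm. Origin: underside centre
- parts_tray: Low open blue tray holding the contactor, fixed: 125 x 100 x 18 mm, walls and floor 4 mm. Origin: underside centre. Carton and tray stand left and right of the chassis, which one where varies
- screwdriver: Loose red-handled screwdriver, 200 mm, lying along y between robot and chassis: leave it. Origin near its middle
- multimeter: Loose yellow multimeter, 150 x 75 x 46 mm, lying beyond the right-hand tray: leave it. Origin: underside centre
- drill: Loose red and black cordless drill, about 200 x 165 x 60 mm, lying beyond the left-hand tray: leave it. Origin: near its middle
Not all that is in view belongs to the job. What is shaped like the breaker_b but pink or red is not meant.

How it is judged:
On the way, in this order (a step that is already met when the one before it is completed fails the run):
1. both breakers are lifted together, side by side in the gripper (height (world z) of each of breaker_a, breaker_b above 0.06 m and distance between breaker_a and breaker_b below 0.026 m and contact force between the fingers and breaker_a above 0.5 N and contact force between the fingers and breaker_b above 0.5 N), for 0.2 s.
2. both breakers stand on the RCD's rail, to its right (x of breaker_a in the frame of rcd between -0.004 and 0.004 m and y of breaker_a in the frame of rcd between -0.15 and -0.04 m and z of breaker_a in the frame of rcd between -0.004 and 0.004 m and angle between each of breaker_a, breaker_b's own z axis and vertical below 0.06 rad and angle between the x axis of each of breaker_a, breaker_b and the x axis of rcd, either way round below 0.06 rad and x of breaker_b in the frame of rcd between -0.004 and 0.004 m and y of breaker_b in the frame of rcd between -0.15 and -0.04 m and z of breaker_b in the frame of rcd between -0.004 and 0.004 m), for 0.2 s.
At the end, for the whole second after the job is handed in: The two breakers, and to their right the contactor, stand at rest on the RCD's rail to its right, in one row with it: gaps of at most about 3 mm each, fully seated (within 3 mm of the RCD's height and centre line), upright and parallel to it within 0.06 rad, clips on the same side as the RCD's (((x of breaker_a in the frame of rcd between -0.003 and 0.003 m and y of breaker_a in the frame of rcd between -0.0477 and -0.042 m and z of breaker_a in the frame of rcd between -0.003 and 0.003 m and angle between each of breaker_a, breaker_b's own z axis and vertical below 0.06 rad and angle between the x axis of each of breaker_a, breaker_b and the x axis of rcd, either way round below 0.06 rad and x of breaker_b in the frame of rcd between -0.003 and 0.003 m and y of breaker_b in the frame of rcd between -0.0685 and -0.06 m and z of breaker_b in the frame of rcd between -0.003 and 0.003 m) or (x of breaker_b in the frame of rcd between -0.003 and 0.003 m and y of breaker_b in the frame of rcd between -0.0477 and -0.042 m and z of breaker_b in the frame of rcd between -0.003 and 0.003 m and angle between each of breaker_b, breaker_a's own z axis and vertical below 0.06 rad and angle between the x axis of each of breaker_b, breaker_a and the x axis of rcd, either way round below 0.06 rad and x of breaker_a in the frame of rcd between -0.003 and 0.003 m and y of breaker_a in the frame of rcd between -0.0685 and -0.06 m and z of breaker_a in the frame of rcd between -0.003 and 0.003 m)) and x of contactor in the frame of rcd between -0.003 and 0.003 m and y of contactor in the frame of rcd between -0.0982 and -0.086 m and z of contactor in the frame of rcd between -0.003 and 0.003 m and angle between contactor's own z axis and vertical below 0.06 rad and angle between the x axis of contactor and the x axis of rcd, either way round below 0.06 rad and x of each of breaker_a_clip, breaker_b_clip, contactor_clip in the frame of rcd below -0.03 m and linear speed of each of breaker_a, breaker_b, contactor below 0.02 m/s); the robot touches nothing.
It fails at once if a breaker or the contactor is forced onto the rail or against the RCD (over 50 N) (contact force between any of breaker_a, breaker_b, contactor and chassis above 50 N or contact force between any of breaker_a, breaker_b, contactor and rcd above 50 N).
It fails at once if a breaker or the contactor is dropped (falls free at over 0.4 m/s, from about 8 mm) ((linear speed of breaker_a above 0.4 m/s and contact force between anything else and breaker_a below 0.05 N) or (linear speed of breaker_b above 0.4 m/s and contact force between anything else and breaker_b below 0.05 N) or (linear speed of contactor above 0.4 m/s and contact force between anything else and contactor below 0.05 N)).
It fails at once if a breaker or the contactor is tipped over (angle between any of breaker_a, breaker_b, contactor's own z axis and vertical above 0.6 rad).
It fails at once if a tool on the bench is moved (over 20 mm) (distance of any of screwdriver, multimeter, drill from where it was at the start of the episode above 0.02 m).
It also fails if it takes over 61 s, if anything falls off the work surface, if the arm or the gripper's body presses on something with over 40 N, if the wrist force passes 120 N, or if a joint passes its speed limit or range.

## Working session

There is one attempt and no reset: what is moved stays moved. The work goes in short steps, each a Python script; the robot and the scene stay as the last script left them, time stands still between calls to the robot, and variables do not carry over. Pictures are saved under pics/ and viewed, at most 13 in all, crops included, and the job is handed in when it is done.

```bash
ls; mkdir -p pics
python3 - <<'E'
from bench import manip
import cv2, numpy as np
for c in ["top","scene"]:
    im,d=manip.grab_frame(c); cv2.imwrite(f"pics/{c}1.png",im[:,:,::-1]); np.savez(f"{c}1.npz",im=im,d=d,**{k:np.array(v) for k,v in manip.get_calibration(c).items()})
    for n in ["rcd","isolator","breaker_a","contactor","breaker_a_clip","contactor_clip","carton","parts_tray","chassis"]:
        print(c,n,[(np.round(r["at"],3).tolist(),round(r["confidence"],2)) for r in manip.look_for(c,n)][:4])
print(manip.current_time())
E
```

```text
pics
top rcd [([0.431, -0.347, 0.056], 0.18)]
top isolator [([0.525, 0.084, 0.084], 0.86)]
top breaker_a [([0.365, -0.165, 0.053], 0.7), ([0.432, -0.347, 0.058], 0.62), ([0.442, -0.328, 0.053], 0.61)]
top contactor [([0.489, 0.342, 0.054], 0.73)]
top breaker_a_clip [([0.441, -0.328, 0.053], 0.72)]
top contactor_clip [([0.484, 0.34, 0.051], 0.62)]
top carton [([0.441, -0.334, 0.002], 0.96)]
top parts_tray []
top chassis [([0.582, -0.005, 0.026], 0.97)]
scene rcd [([0.672, 0.08, 0.077], 0.57), ([0.695, -0.322, 0.039], 0.26)]
scene isolator [([0.549, 0.079, 0.075], 0.91), ([0.67, 0.081, 0.076], 0.5)]
scene breaker_a [([0.456, -0.358, 0.053], 0.8), ([0.375, -0.164, 0.046], 0.74), ([0.453, -0.492, 0.041], 0.6), ([0.508, 0.333, -0.0], 0.59)]
scene contactor [([0.502, 0.336, 0.058], 0.92)]
scene breaker_a_clip [([0.458, -0.334, 0.051], 0.69)]
scene contactor_clip [([0.5, 0.339, 0.052], 0.65)]
scene carton [([0.462, -0.332, 0.009], 0.68)]
scene parts_tray [([0.509, 0.337, 0.001], 0.65)]
scene chassis [([0.607, -0.018, 0.02], 0.88)]
1.0
```

View pics/top1.png

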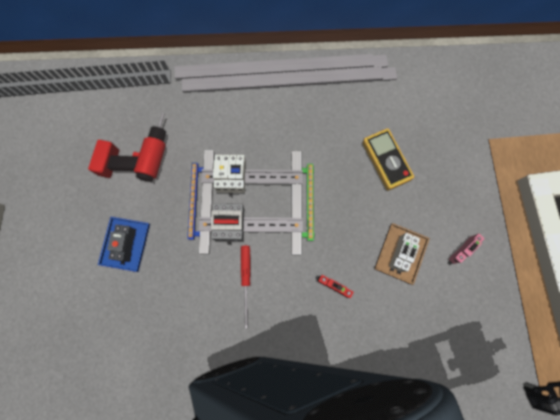

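View pics/scene1.png

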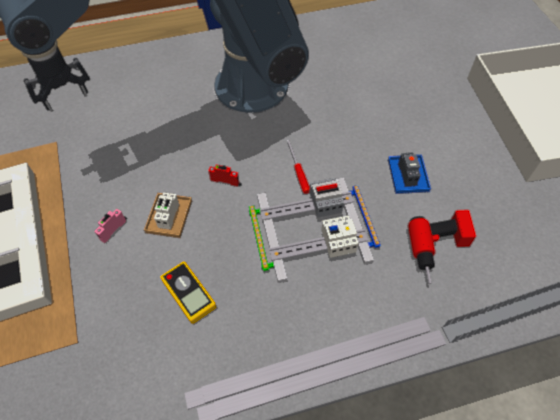

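The RCD (top view 229,170) is on the far rail and the isolator on the near one. Three things look like breakers: the white pair in the carton (406,252), a red one on the bench (335,286) and a pink one (468,248). Only the white pair in the carton fits the description, and I'll confirm it with the wrist camera from close by.

```bash
cat > h.py <<'E'
from bench import manip
import cv2, numpy as np
def rot(yaw):  # tool down, tool y along +-(cos yaw, sin yaw)
    y=np.array([np.cos(yaw),np.sin(yaw),0]); z=np.array([0,0,-1.]); return np.column_stack([np.cross(y,z),y,z])
def snap(n,cam="wrist"):
    c=manip.get_calibration(cam); im,d=manip.grab_frame(cam)
    cv2.imwrite(f"pics/{n}.png",im[:,:,::-1]); np.savez(n+".npz",im=im,d=d,**{k:np.array(v) for k,v in c.items()})
def cloud(n):  # wrist depth -> world points (H,W,3)
    z=np.load(n+".npz"); K=z["camera_matrix"]; d=z["d"]; v,u=np.mgrid[:d.shape[0],:d.shape[1]]
    a=(u-K[0,2])/K[0,0]; b=(v-K[1,2])/K[1,1]; r=np.hypot(a,b)+1e-9
    s=np.tan(np.minimum(r,1.5))/r
    P=np.dstack([a*s*d,b*s*d,d]); return z["im"],d,(P-z["t"])@z["R"]
E
python3 - <<'E'
from h import *
print(manip.current_tcp_rot().round(3).tolist() if hasattr(manip.current_tcp_rot(),'round') else manip.current_tcp_rot())
c=manip.get_calibration("wrist"); R=np.array(c["R"]);t=np.array(c["t"]); print(c["camera_matrix"], "campos",-R.T@t, "axis",R[2])
for yaw in (-.44,-.44+np.pi):
  print(manip.inverse_kinematics([.445,-.335,.25],rot(yaw)), manip.inverse_kinematics([.645,-.0,.15],rot(0 if yaw<0 else np.pi)))
E
```

```text
[[0.94, 0.34, -0.0], [0.34, -0.94, 0.0], [0.0, -0.0, -1.0]]
[[325.1922621    0.         282.55331965]
 [  0.         325.1922621  200.44759307]
 [  0.           0.           1.        ]] campos [ 0.24955782 -0.49485908  0.37451038] axis [-0.25040758 -0.09160696 -0.96379677]
[-7.28876525e-01  3.44840863e-01  1.61165168e+00 -4.44089210e-16
  1.18510011e+00 -2.88876525e-01] [-7.21556192e-02  6.06358281e-01  1.46065428e+00 -4.44089210e-16
  1.07458009e+00 -7.21556192e-02]
[-7.28876525e-01  3.44840863e-01  1.61165168e+00 -4.44089210e-16
  1.18510011e+00  2.85271613e+00] None
```

Run:
```python
from h import *
manip.move_ptp([.645,-.03,.26],rot(0)); snap("w_ch")
for n in ["rcd","isolator","chassis"]: print(n,[(np.round(r["at"],3).tolist(),round(r["confidence"],2)) for r in manip.look_for("wrist",n)][:4])
manip.move_ptp([.445,-.335,.25],rot(-.44)); snap("w_ca")
for n in ["breaker_a","breaker_a_clip","carton"]: print(n,[(np.round(r["at"],3).tolist(),round(r["confidence"],2)) for r in manip.look_for("wrist",n)][:4])
print(manip.current_time())
```

```text
rcd [([0.648, 0.076, 0.086], 0.76)]
isolator [([0.548, 0.084, 0.085], 0.71)]
chassis [([0.592, -0.017, 0.022], 0.69)]
breaker_a [([0.437, -0.348, 0.072], 0.84), ([0.445, -0.328, 0.053], 0.77), ([0.373, -0.172, 0.053], 0.69)]
breaker_a_clip [([0.446, -0.331, 0.059], 0.77)]
carton [([0.448, -0.328, 0.004], 0.78), ([0.436, -0.344, 0.067], 0.35)]
5.15
```

View pics/w_ch.png

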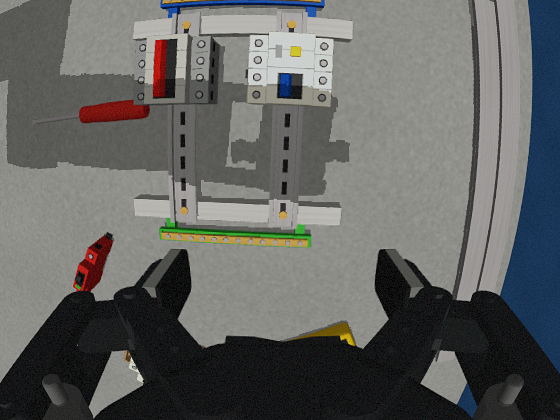

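View pics/w_ca.png

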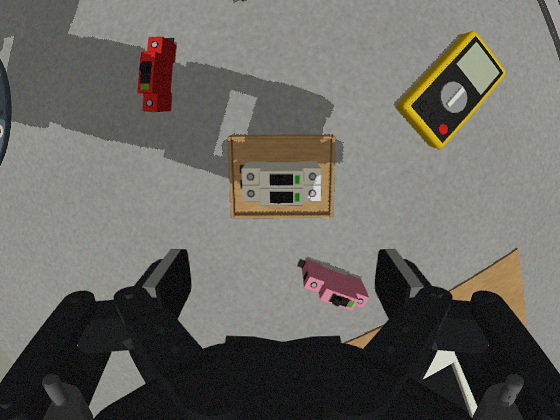

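In the wrist view the white pair sits at (281,187) in the carton, with its clip at (241,178) on the robot side. The red one (155,75) and the pink one (333,285) are look-alikes. The RCD is at (290,70) on the far rail. Next I'll get the poses from depth and enlarge the carton to confirm.

Run:
```python
from h import *
def fit(n,cx,cy,r,z0,z1,tag):
    im,d,P=cloud(n); m=(d>0)&(np.hypot(P[...,0]-cx,P[...,1]-cy)<r)&(P[...,2]>z0)&(P[...,2]<z1)
    k,l=cv2.connectedComponents(m.astype(np.uint8))[:2]; 
    Q=P[m]; (c,s,a)=cv2.minAreaRect((Q[:,:2]*1000).astype(np.float32))
    print(tag,len(Q),"z med",np.median(Q[:,2]).round(4),"c",np.round(c,1),"size",np.round(s,1),"ang",round(a,2)); return m
for n in ["w_ca"]:
    im,d,P=cloud(n)
    m=(d>0)&(np.hypot(P[...,0]-.44,P[...,1]+.34)<.08)
    h,e=np.histogram(P[m][:,2],bins=np.arange(-.004,.09,.004)); print(dict(zip((e[:-1]*1000).round(),h)))
    fit(n,.44,-.34,.06,.046,.060,"pair shoulders"); fit(n,.44,-.34,.06,.064,.074,"pair nose"); fit(n,.44,-.34,.06,.046,.09,"pair all")
    fit(n,.44,-.34,.1,.0145,.0215,"carton rim")
im,d,P=cloud("w_ch")
m=(d>0)&(np.hypot(P[...,0]-.65,P[...,1]-.08)<.06)
h,e=np.histogram(P[m][:,2],bins=np.arange(0,.11,.004)); print(dict(zip((e[:-1]*1000).round(),h)))
fit("w_ch",.655,.08,.062,.066,.077,"rcd shoulders");fit("w_ch",.655,.08,.062,.082,.09,"rcd nose");fit("w_ch",.655,.08,.062,.066,.1,"rcd all")
# rail lines
m=(d>0)&(P[...,2]>.022)&(P[...,2]<.032)&(abs(P[...,1]+.03)<.06)&(P[...,0]>.5)&(P[...,0]<.72)
Q=P[m]
for lo,hi in ((.5,.585),(.6,.72)):
    q=Q[(Q[:,0]>lo)&(Q[:,0]<hi)]; print("rail",len(q),np.median(q[:,2]))
    ys=np.arange(-.085,.03,.01); L=[]
    for y in ys:
        s=q[abs(q[:,1]-y)<.005]
        if len(s)>20: L.append((y,np.percentile(s[:,0],2),np.percentile(s[:,0],98)))
    L=np.array(L); print(np.round(L*1000,1).tolist()); print(np.polyfit(L[:,0],L[:,1:].mean(1),1))
cv2.imwrite("pics/crop.png",cv2.resize(cv2.cvtColor(np.load("w_ca.npz")["im"][125:225,220:345],cv2.COLOR_RGB2BGR),None,fx=5,fy=5,interpolation=2))
```

```text
{np.float64(-4.0): np.int64(774), np.float64(0.0): np.int64(4096), np.float64(4.0): np.int64(3041), np.float64(8.0): np.int64(232), np.float64(12.0): np.int64(198), np.float64(16.0): np.int64(1249), np.float64(20.0): np.int64(80), np.float64(24.0): np.int64(27), np.float64(28.0): np.int64(62), np.float64(32.0): np.int64(14), np.float64(36.0): np.int64(71), np.float64(40.0): np.int64(8), np.float64(44.0): np.int64(70), np.float64(48.0): np.int64(61), np.float64(52.0): np.int64(1158), np.float64(56.0): np.int64(109), np.float64(60.0): np.int64(29), np.float64(64.0): np.int64(34), np.float64(68.0): np.int64(1192), np.float64(72.0): np.int64(112), np.float64(76.0): np.int64(137), np.float64(80.0): np.int64(39), np.float64(84.0): np.int64(0)}
pair shoulders 1334 z med 0.0547 c [ 440.1 -342. ] size [36.4 85.9] ang 65.12
pair nose 1324 z med 0.0708 c [ 440.1 -341.9] size [36.2 43.6] ang 64.87
pair all 2877 z med 0.0691 c [ 440.1 -342. ] size [36.4 85.9] ang 65.12
carton rim 1400 z med 0.0182 c [ 440.2 -342.1] size [ 99.7 126. ] ang 64.64
{np.float64(0.0): np.int64(721), np.float64(4.0): np.
[... 979 characters left out ...]
c [651.7  79.8] size [72.1 85.4] ang 87.13
rail 1966 0.024386821548473728
[[-85.0, 502.0, 552.8], [-75.0, 502.1, 562.8], [-65.0, 502.3, 536.8], [-55.0, 503.1, 537.3], [-45.0, 504.2, 538.0], [-35.0, 505.2, 538.2], [-25.0, 504.7, 539.5], [-15.0, 505.5, 540.0], [-5.0, 505.6, 540.2], [5.0, 506.8, 539.8], [15.0, 505.7, 541.3], [25.0, 507.7, 541.5]]
[-0.02300311  0.52276792]
rail 2197 0.023465957691114002
[[-85.0, 611.5, 701.6], [-75.0, 623.4, 670.6], [-65.0, 627.9, 661.3], [-55.0, 629.2, 662.4], [-45.0, 629.3, 662.3], [-35.0, 629.4, 663.4], [-25.0, 630.7, 663.3], [-15.0, 630.7, 664.4], [-5.0, 630.9, 664.4], [5.0, 630.9, 665.4], [15.0, 632.2, 665.4], [25.0, 632.2, 666.5]]
[-0.00816167  0.64764454]
```

View pics/crop.png

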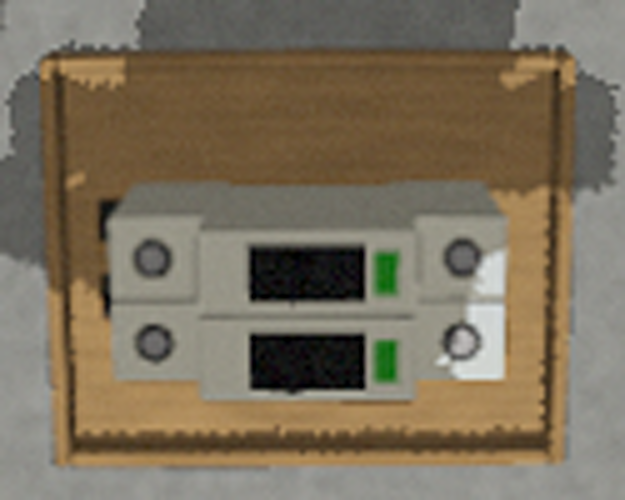

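The crop confirms it: two white breakers side by side in the carton, with black clips on the left (robot) side at crop (105,215) and (105,295). Depth puts the pair at (440, -342) mm with yaw -0.437, and the RCD at (651.8, 79.7) mm with yaw about -0.05. I'll grasp the pair now.

Run:
```python
from h import *
R=rot(-.437); p=np.array([.4401,-.3420,0])
manip.move_ptp(p+[0,0,.13],R); manip.set_gripper(.75)
manip.move_l(p+[0,0,.056],max_speed=.08); print("F",np.round(manip.current_force(),1))
manip.set_gripper(0,effort=60); print(manip.current_grip_width(),manip.current_grip_force(),np.round(manip.current_force(),1))
manip.move_l(p+[0,0,.16],max_speed=.1); manip.dwell(.2)
print(manip.current_grip_width(),manip.current_grip_force(),np.round(manip.current_force(),1),manip.current_ee_pos())
snap("w_g"); print(manip.current_time())
im,d,P=cloud("w_g"); T=manip.current_ee_pos(); Rt=np.array(manip.current_tcp_rot())
L=(P-np.array(T))@Rt  # tool frame
np.save("L.npy",L)
m=(d>0)&(abs(L[...,0])<.06)&(abs(L[...,1])<.06)&(L[...,2]>-.035)&(L[...,2]<.06)
h,e=np.histogram(L[m][:,2],bins=np.arange(-.036,.06,.003)); print(dict(zip((e[:-1]*1000).round().tolist(),h.tolist())))
```

```text
F [-0.3  0.2  0.2]
0.507453822599488 61.86486303806305 [-0.8  0.3  5.7]
0.5095401682191931 61.284964978694916 [ 0.4 -0.3 -2.8] [ 0.4399723  -0.34186279  0.15955361]
8.875
{-36.0: 169, -33.0: 307, -30.0: 316, -27.0: 325, -24.0: 968, -21.0: 537, -18.0: 539, -15.0: 5962, -12.0: 403, -9.0: 259, -6.0: 214, -3.0: 195, 0.0: 2072, 3.0: 593, 6.0: 299, 9.0: 299, 12.0: 284, 15.0: 268, 18.0: 251, 21.0: 233, 24.0: 233, 27.0: 215, 30.0: 208, 33.0: 190, 36.0: 197, 39.0: 177, 42.0: 153, 45.0: 115, 48.0: 117, 51.0: 25, 54.0: 0}
```

View pics/w_g.png

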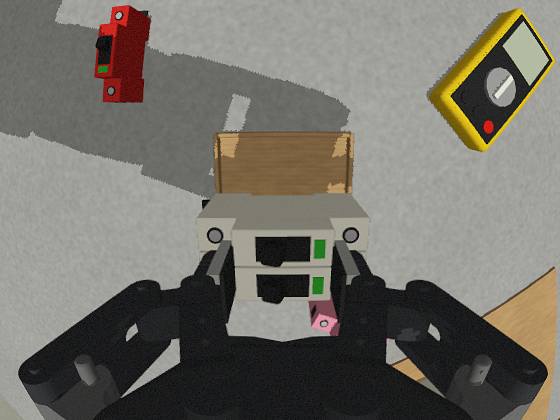

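Both breakers are held side by side: noses at (285,265), clip still on the left at (207,204). Now I'll measure the pair in the tool frame to remove the camera offset.

Run:
```python
from h import *
L=np.load("L.npy"); d=np.load("w_g.npz")["d"]
def q(a): return np.round(np.percentile(a,[1,50,99])*1000,1)
m=(d>0)&(L[...,2]>0.0)&(L[...,2]<.004)&(abs(L[...,1])<.055)&(L[...,0]>.003)&(L[...,0]<.03); print("shoulder y",q(L[m][:,1]),"x",q(L[m][:,0]),"z",q(L[m][:,2]),m.sum())
m=(d>0)&(L[...,2]>0.006)&(L[...,2]<.045)&(abs(L[...,1])<.055)&(L[...,0]>.005)&(L[...,0]<.03); Q=L[m];print("left face x",q(Q[:,0]),"y",q(Q[:,1]),m.sum()); print(np.polyfit(Q[:,1],Q[:,0],1),np.polyfit(Q[:,2],Q[:,0],1))
m=(d>0)&(L[...,2]>-.016)&(L[...,2]<-.012)&(abs(L[...,1])<.0215)&(abs(L[...,0])<.03); print("nose x",q(L[m][:,0]),"y",q(L[m][:,1]),"z",q(L[m][:,2]))
```

```text
shoulder y [-42.4  -0.1  41.4] x [ 3.3 12.6 18.2] z [0.2 2.2 3.8] 2168
left face x [17.3 17.7 18.2] y [-41.5  -0.8  40.4] 3007
[0.00082132 0.01771413] [-0.0061194  0.0178563]
nose x [-17.5   2.   18. ] y [-21.1   3.2  21.1] z [-15.4 -13.8 -12.2]
```

```bash
cat >> h.py <<'E'
YAW=-.05; C=np.array([.6522,.0797,0]); V=np.array([-np.sin(YAW),np.cos(YAW),0])
def spot(off,z,dx=0): return C-V*off+np.array([np.cos(YAW),np.sin(YAW),0])*dx+[0,0,z]
def lower(off,z0,z1,f0,thr=5,step=.001,dx=0):
    z=z0
    while z>z1+1e-6:
        z-=step; manip.move_l(spot(off,z,dx),max_speed=.03); f=np.array(manip.current_force())-f0
        if np.linalg.norm(f)>thr: break
    print("lower stop z",round(z,4),np.round(f,1),np.round(manip.current_ee_pos(),4)); return z
def slide(off,off1,z,f0,thr=4,step=.0005,dx=0):
    while off>off1+1e-6:
        off-=step; manip.move_l(spot(off,z,dx),max_speed=.02); f=np.array(manip.current_force())-f0
        if -f@V>thr: break
    print("slide stop off",round(off,4),np.round(f,1),np.round(manip.current_ee_pos(),4)); return off
E
python3 - <<'E'
from h import *
off=.0569
manip.move_ptp(spot(off,.15),rot(YAW)); manip.move_l(spot(off,.083),max_speed=.08); manip.dwell(.2)
f0=np.array(manip.current_force()); print(f0.round(1),np.round(np.array(manip.current_ee_pos())-spot(off,.083),4))
z=lower(off,.083,.0725,f0,thr=4)
snap("w_l"); print(manip.current_time())
E
```

```text
[-0.1 -0.5 -2.7] [ 0.0002 -0.      0.0005]
lower stop z 0.074 [-1.4  1.2  5.6] [0.6495 0.0229 0.0744]
13.9083
```

Run:
```python
from h import *
f0=np.array([-.1,-.5,-2.7])
off=slide(.0569,.0515,.074,f0,thr=8)
snap("w_s")
from h import cloud
im,d,P=cloud("w_s"); L=(P-C-[0,0,.0215])@np.column_stack([[np.cos(YAW),np.sin(YAW),0],V,[0,0,1]])
def q(a): return np.round(np.percentile(a,[1,50,99])*1000,1)
m=(d>0)&(abs(L[...,2]-.05)<.004)&(abs(L[...,0])<.05)
A=m&(L[...,1]<-.0375)&(L[...,1]>-.075); B=m&(abs(L[...,1])<.034)
for n,k in (("pair",A),("rcd",B)): print(n,[q(L[k][:,i]).tolist() for i in range(3)])
print(manip.current_time(),manip.current_grip_width())
```

```text
slide stop off 0.0519 [-2.8 -8.2  8.4] [0.6499 0.0264 0.0745]
pair [[-42.6, -25.5, 41.5], [-55.8, -43.9, -37.6], [49.0, 50.8, 52.5]]
rcd [[-42.6, 24.3, 41.3], [-33.3, 1.2, 33.3], [49.2, 50.8, 52.4]]
16.4583 0.5108096846107372
```

View pics/w_s.png

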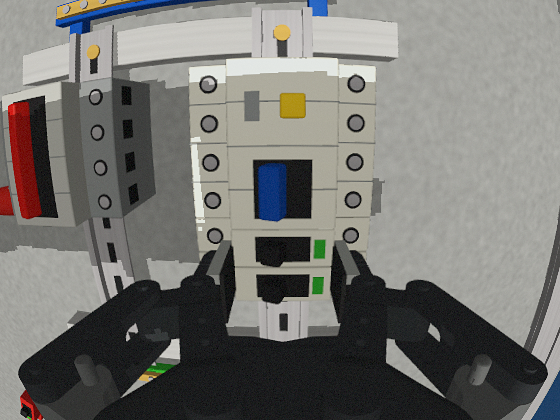

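The pair is flush against the RCD at (285,265), at the same height and on the same centre line. I'll release it and go to look at the contactor.

Run:
```python
from h import *
manip.move_l(spot(.0530,.0738),max_speed=.02); print(np.round(manip.current_force(),1))
manip.set_gripper(.75); print(np.round(manip.current_force(),1))
manip.move_l(spot(.0530,.16),max_speed=.12); snap("w_r")
manip.move_ptp([.49,.335,.25],rot(-.1)); snap("w_co")
print("clip",[(np.round(r["at"],3).tolist(),round(r["confidence"],2)) for r in manip.look_for("wrist","contactor_clip")][:3], manip.current_time())
def fit(n,c,r,z0,z1,t):
    im,d,P=cloud(n); m=(d>0)&(np.hypot(P[...,0]-c[0],P[...,1]-c[1])<r)&(P[...,2]>z0)&(P[...,2]<z1); Q=P[m]
    b=cv2.minAreaRect((Q[:,:2]*1000).astype(np.float32)); print(t,len(Q),np.median(Q[:,2]).round(4),np.round(b[0],1),np.round(b[1],1),round(b[2],2))
fit("w_co",(.485,.34),.055,.046,.06,"shoulder");fit("w_co",(.485,.34),.055,.066,.0725,"nose");fit("w_co",(.485,.34),.1,.0145,.0215,"rim")
im,d,P=cloud("w_r"); L=(P-C-[0,0,.0215])@np.column_stack([[np.cos(YAW),np.sin(YAW),0],V,[0,0,1]])
m=(d>0)&(abs(L[...,2]-.05)<.004)&(abs(L[...,0])<.05)
for n,a,b in (("rcd",-.033,.033),("pair",-.075,-.038)):
    k=m&(L[...,1]>a)&(L[...,1]<b); print(n,[np.round(np.percentile(L[k][:,i],[1,50,99])*1000,1).tolist() for i in range(3)])
a=cv2.imread("pics/w_co.png");b=cv2.imread("pics/w_r.png"); cv2.imwrite("pics/both.png",cv2.resize(np.hstack([a[60:320,140:420],b[60:320,140:420]]),None,fx=1.4,fy=1.4))
```

```text
[-2.6 -4.1  7.7]
[ 0.3 -0.3 -0.6]
clip [([0.49, 0.356, 0.066], 0.78)] 19.4
shoulder 1297 0.0547 [488.1 349.6] [36.7 85.1] 81.28
nose 1427 0.0706 [487.6 349.6] [36.6 44.4] 81.13
rim 1372 0.0183 [488.8 353.4] [100.7 126.2] 78.23
rcd [[-42.5, -24.4, 41.4], [-32.3, 0.8, 32.4], [49.1, 50.8, 52.6]]
pair [[-42.8, -24.4, 41.7], [-70.3, -54.0, -38.4], [49.2, 50.8, 52.5]]
```

View pics/both.png

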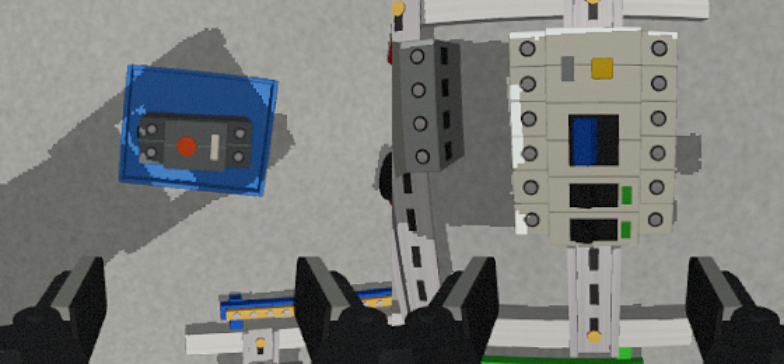

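Right half: RCD and breakers in one flush row. Left half: the contactor in the blue tray, with what looks like its black clip at (142,130) on the robot side. I'll grasp it and check the clip on the way.

Run:
```python
from h import *
R=rot(-.154); p=np.array([.4882,.3496,0])
manip.move_ptp(p+[0,0,.12],R)
manip.move_l(p+[0,0,.056],max_speed=.08); print("F",np.round(manip.current_force(),1))
manip.set_gripper(0,effort=60); print(manip.current_grip_width(),manip.current_grip_force(),np.round(manip.current_force(),1))
manip.move_l(p+[0,0,.22],max_speed=.12); manip.dwell(.2)
print(manip.current_grip_width(),np.round(manip.current_force(),1))
snap("w_g2"); im,d,P=cloud("w_g2"); L=(P-np.array(manip.current_ee_pos()))@np.array(manip.current_tcp_rot())
def q(a): return np.round(np.percentile(a,[1,50,99])*1000,1)
m=(d>0)&(L[...,2]>0.0)&(L[...,2]<.004)&(abs(L[...,1])<.055)&(L[...,0]>.003)&(L[...,0]<.03); print("shoulder y",q(L[m][:,1]),"z",q(L[m][:,2]))
m=(d>0)&(L[...,2]>0.006)&(L[...,2]<.045)&(abs(L[...,1])<.055)&(L[...,0]>.005)&(L[...,0]<.03); Q=L[m];print("left face x",q(Q[:,0])); print(np.polyfit(Q[:,1],Q[:,0],1),np.polyfit(Q[:,2],Q[:,0],1))
cv2.imwrite("pics/g2c.png",cv2.resize(cv2.imread("pics/w_g2.png")[150:330,170:400],None,fx=3,fy=3)); print(manip.current_time())
```

```text
F [ 0.2 -0.2  0.9]
0.509746443751555 62.131022214889526 [-1.1  0.3  6.3]
0.5050405943600856 [-0.2 -0.3 -2.5]
shoulder y [-42.7  -1.1  41.2] z [0.3 2.3 3.8]
left face x [17.3 17.7 18.2]
[0.00110928 0.01774711] [-0.00644707  0.01789635]
23.0167
```

View pics/g2c.png

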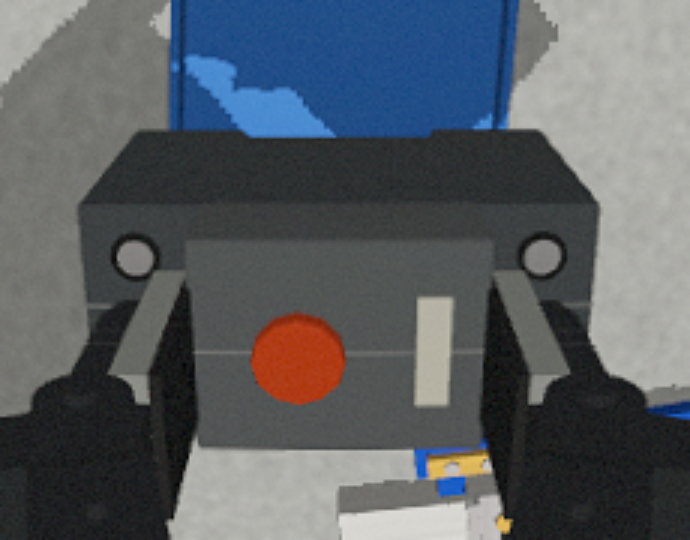

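The grip is good, but the clip is hidden here. I'll check it numerically in the pre-grasp picture.

Run:
```python
from h import *
for n,c,y in (("w_co",(.4878,.3496),-.154),("w_ca",(.4401,-.342),-.437)):
    im,d,P=cloud(n); L=(P-[*c,.004])@np.array(rot(y))  # cols: tool x, y=device x, down
    for s in (-1,1):
        m=(d>0)&(s*L[...,1]>.0435)&(s*L[...,1]<.051)&(abs(L[...,0])<.018)
        print(n,s,m.sum(),"dark px",(im[m].max(1)<45).sum(),"z",np.round(np.percentile(-L[m][:,2],[5,50,95])*1000,1))
a=cv2.imread("pics/w_co.png")[90:220,210:360]; cv2.imwrite("pics/coc.png",cv2.resize(a,None,fx=5,fy=4.6,interpolation=2))
```

```text
w_co -1 4000 dark px 2451 z [299.2 330.1 350.5]
w_co 1 1247 dark px 924 z [  1.7 304.2 349.3]
w_ca -1 904 dark px 593 z [  5.1 345.5 352.1]
w_ca 1 1780 dark px 1554 z [261.  284.9 350.2]
```

View pics/coc.png

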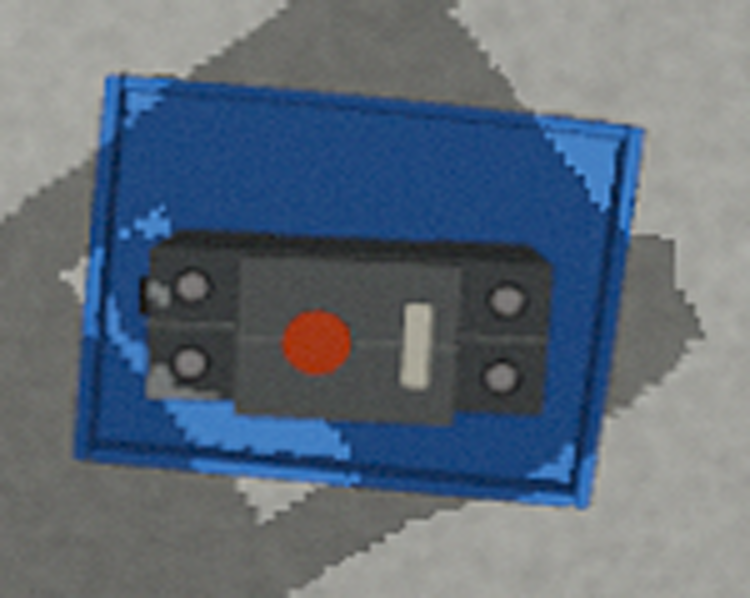

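The black clip shows at (148,297), on the robot side, and there is nothing at the other end. The orientation is right, so I'll place it.

Run:
```python
from h import *
off=.0928
manip.move_ptp(spot(off,.22),rot(YAW)); manip.move_l(spot(off,.083),max_speed=.1); manip.dwell(.2)
f0=np.array(manip.current_force()); print(f0.round(1))
z=lower(off,.083,.0725,f0,thr=4)
if z<.0755:
    off=slide(off,.0865,z,f0,thr=8)
    manip.move_l(spot(off+.0008,z),max_speed=.02); print(np.round(manip.current_force(),1),np.round(manip.current_ee_pos(),4))
snap("w_s2"); print(manip.current_time())
```

```text
[ 0.6  0.4 -1.8]
lower stop z 0.074 [-2.8 -0.5  5.2] [ 0.6477 -0.013   0.0744]
slide stop off 0.0878 [-2.1 -8.4  7.9] [ 0.6482 -0.009   0.0745]
[-0.7 -3.1  6.8] [ 0.6482 -0.0091  0.0745]
31.25
```

Run:
```python
from h import *
manip.set_gripper(.75); off=.0886
manip.move_l(spot(off,.17),max_speed=.12); manip.dwell(.2); snap("w_f")
im,d,P=cloud("w_f"); L=(P-C-[0,0,.0215])@np.column_stack([[np.cos(YAW),np.sin(YAW),0],V,[0,0,1]])
m=(d>0)&(abs(L[...,2]-.05)<.004)&(abs(L[...,0])<.05)
for n,a,b in (("rcd",-.033,.033),("br",-.052,-.038),("br2",-.070,-.056),("con",-.115,-.073)):
    k=m&(L[...,1]>a)&(L[...,1]<b); print(n,[np.round(np.percentile(L[k][:,i],[1,50,99])*1000,1).tolist() for i in range(3)])
cv2.imwrite("pics/fin.png",cv2.resize(cv2.imread("pics/w_f.png")[0:340,100:480],None,fx=1.6,fy=1.6)); print(manip.current_time())
```

```text
rcd [[-42.5, -24.6, 41.4], [-32.3, -0.3, 32.2], [49.0, 50.7, 52.5]]
br [[-42.4, -24.3, 41.6], [-51.8, -44.9, -38.1], [49.2, 50.8, 52.4]]
br2 [[-42.3, -24.3, 41.5], [-69.9, -63.0, -56.2], [49.4, 50.8, 52.6]]
con [[-42.6, -24.3, 41.9], [-106.3, -89.4, -73.1], [49.1, 50.8, 52.4]]
32.7833
```

View pics/fin.png

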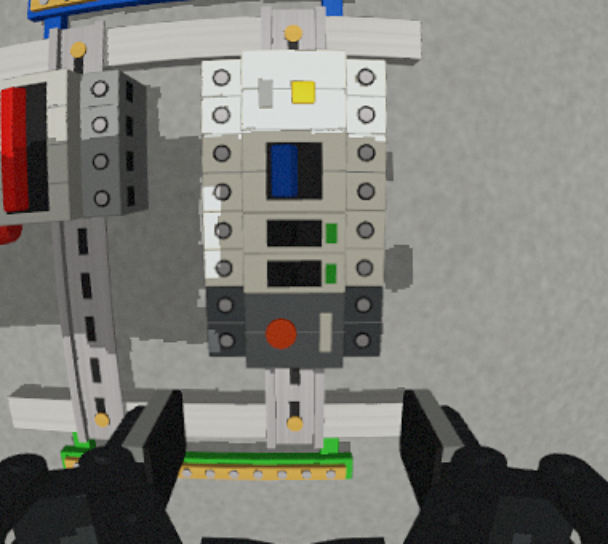

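The RCD, breakers and contactor (293,60 to 293,365) stand in one aligned, gapless row at equal height, and the gripper is clear.

```bash
python3 -c "
from bench import manip
print(manip.sign_off())"
```

```text
the job is handed in; nothing more can be done
None
```

The job is handed in: the two breakers and then the contactor stand on the RCD's rail to its right, seated and flush in one row, clips towards the robot, finished at about 33 s; the judge's result was not shown.

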